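# Sweep the loose parts into the catch tray

### The job

Clear the electronics bench: with the fingertips, sweep the three loose parts (the silver knob, the green terminal block and the blue relay) across the bench top and through the open side of the three-sided wooden tray, so that all three lie wholly inside it. Push them only: do not pick up or lift any of them, and leave the other things on the bench where they are.

Things in the scene. Friction and masses are not known exactly. Their poses are not given: they have to be found in the camera images.
- knob_mid (a point): silver round control knob, a disc of diameter 36 mm and height 20 mm standing on its flat face, about 45 g, loose on the bench; the point is its centre, 10 mm above the bench
- terminal_mid (a point): green plastic terminal block, 44 mm along its x, 24 mm along its y, 18 mm tall, about 30 g, loose on the bench; the point is its centre, 9 mm above the bench
- relay_mid (a point): blue plastic relay, 36 mm along its x, 28 mm along its y, 22 mm tall, about 40 g, loose on the bench; the point is its centre, 11 mm above the bench
- tray: three-sided wooden tray with a grey liner, fixed. No sill: its floor is level with the bench, so parts slide in. Walls 30 mm high, 12 mm thick. Origin: centre of the inside floor, at bench height; x axis points inward, away from the open side. Inside 120 mm deep (x -60 mm at the open side to +60 mm at the back wall), 180 mm wide (y -90 to +90 mm); the walls stand outside that
- cap: bystander: yellow plastic cap, round, diameter 30 mm, 36 mm tall, standing loose among the parts; origin at the centre of its underside
- clamp: bystander: red plastic clamp with a steel screw, 36 x 26 mm and 40 mm tall, loose; origin at the centre of its underside
- pcb: bystander: green circuit board lying flat, 90 mm along its x, 60 mm along its y, about 10 mm high with its clips, loose; origin at the centre of its underside
- driver: bystander: screwdriver with an orange handle, 180 mm long along its x axis, lying loose; origin on the bench below its middle
- flux: bystander: amber bottle with a black cap, diameter 42 mm, 85 mm tall, loose; origin at the centre of its underside
- spool: bystander: copper-coloured wire spool, diameter 52 mm, 41 mm tall, loose; origin at the centre of its underside
- dish: bystander: white dish, diameter 84 mm, 30 mm tall, loose; origin at the centre of its underside

How it is judged (in metres and radians):
At the end, for the whole second after the job is handed in: The knob, the terminal block and the relay all rest on the floor of the wooden tray, each with its centre at least 15 mm inside the open side and between the walls (centre under 25 mm above the bench), at rest; every bystander is within 15 mm of where it started (x of knob_mid in the frame of tray between -0.045 and 0.06 m and y of knob_mid in the frame of tray between -0.09 and 0.09 m and height (world z) of each of knob_mid, terminal_mid, relay_mid below 0.025 m and linear speed of each of knob, terminal, relay below 0.02 m/s and x of terminal_mid in the frame of tray between -0.045 and 0.06 m and y of terminal_mid in the frame of tray between -0.09 and 0.09 m and x of relay_mid in the frame of tray between -0.045 and 0.06 m and y of relay_mid in the frame of tray between -0.09 and 0.09 m and distance of each of cap, clamp, pcb, driver, flux, spool, dish from where it was at the start of the episode below 0.015 m); the robot touches nothing.
It fails at once if the knob, the terminal block or the relay is lifted (its centre more than 35 mm above the bench) (height (world z) of any of knob_mid, terminal_mid, relay_mid above 0.035 m).
It fails at once if a bystander (yellow cap, red clamp, circuit board, screwdriver, amber bottle, wire spool or white dish) is moved by more than 15 mm (distance of any of cap, clamp, pcb, driver, flux, spool, dish from where it was at the start of the episode above 0.015 m).
It also fails if it takes over 67 s, if anything falls off the work surface, if the arm or the gripper's body presses on something with over 40 N, if the wrist force passes 120 N, or if a joint passes its speed limit or range.

### The arm

A 6-joint arm with a two-finger parallel gripper is mounted at the origin on the work surface. World frame = base frame: x ahead of the robot, y to its left, z up, the work surface at z = 0. Lengths are in mm, angles in rad, forces in N, time in s.
With the tool pointing down it reaches from about 275 to 1000 mm from the base axis. Payload 8.4 kg.
Tool frame: the origin (TCP) lies at the very end of the fingers, on their centre line; the grasp point (between the pads) lies 19 mm behind it; y points along the fingers, x is the direction in which the jaws open and shut, and the axes are right-handed (so a half turn about y gives the same grasp; the last joint's range is limited). The gripper opens to 85 mm and grips with 20 to 120 N. Pads are 22 mm wide; open, the fingers measure 114 mm over their backs; the gripper's body (76 mm by 85 mm) begins 54 mm behind the grasp point. The pads swing forward as they close: fully open they stand 13 mm farther back than shut.
Start: joints at [1.18, 0.353, 1.633, -0, 1.155, -0.002], TCP at [236.923, 578.356, 231.281] pointing down, gripper open.
Joint ranges: [-2.63, 2.63], [-0.92, 2.1], [0.06, 2.66], [-1.3, 4.44], [0, 2.69], [-3.02, 3.02]. Speed limits (rad/s): [2.22, 2.22, 2.79, 3.14, 3.14, 3.14].

### API

Orientations are given as [roll, pitch, yaw] about the fixed x, y, z axes, in that order (R = Rz(yaw) Ry(pitch) Rx(roll)).
In Python, from rig import r gives the robot as it stands.
- The arm moves only by the tool servo_tool, never from a script. Its argument "motion" is a list of rows, each a list of 7 numbers: the opening, from -1 (shut) to 1 (fully open), then the shift along the tool's x, y, z in m, then the turn, a rotation vector about the tool's x, y, z in units of 10 degrees (1.0 is 10 degrees). A call has 1 to 12 rows; each row is the pose to reach, as a shift and turn from the pose commanded when the call began, along the tool's axes at that moment; what a row does not reach only later rows make up. A row lasts 1/8 s, in which the tool goes at most 62.5 mm and 10.7 degrees, less where a joint would pass 70% of its speed; a pose out of reach is approached as far as the arm can. A call with a gripper value outside its range is refused whole. The fingers move at their own pace and stop on an object; "grip_force" is the grip in N (left out, the last holds). Time passes only in rows, so rows that repeat a pose let the fingers close. It gives the time, the measured TCP pose, the force and the opening at its end, in the units of the state.
- r.sense(): the state, without advancing time (a new reading comes with each control period).
- r.grab_frame(name): name is "scene" or "top" or "wrist"; returns the picture (480x640x3 uint8, red, green, blue); there is no depth.
- r.calibration(name): a dict with "fx", "fy", "cx", "cy" (pixels), "R" (3x3) and "t" (3): a world point X has camera coordinates R X + t; the wrist camera has in their place "mount" (4x4, takes a point from camera to tool coordinates, whose origin is the TCP and whose axes are the tool frame's). Camera axes: x right, y down, z forward; pixel columns grow to the right and rows downward; lengths in mm; the calibration is good to about 2 mm. A picture is of the moment at which its call begins: read the wrist's pose just before it. calibration takes no time and is no camera call.
- r.sign_off(): hands the job in, once; it reports no verdict.
The state is a dict: "clock": time; "qpos": joint angles; "qvel": joint speeds; "joint_efforts": joint torques, N m; "eef_pos": TCP position; "tcp_rot": TCP orientation; "contact_force": force on the tool from outside, world axes, zero at the start; "wrist_torque": the same for the moment, N m; "opening": opening from 0.0 (shut) to 1.0 (fully open).
Only numpy, scipy, OpenCV 4.12 (cv2) and the standard library are available. Lean on these libraries where they do the work, as an engineer would, in place of code of your own. Each camera call takes 0.05 s, during which the arm holds its last target. There are 200 camera calls.

## Working session

There is one attempt and no reset: what is moved stays moved. The work goes in short steps, Python scripts to look and compute and a tool call to move; the robot and the scene stay as the last step left them, time stands still between calls to the robot, and variables do not carry over. Pictures are saved under pics/ and viewed, on a budget of 10 in all, crops included, one or two more only if the job needs it, and the job is handed in when it is done.

Besides the shell and the picture viewer there is one more tool, called after "Emit:" by a JSON object that holds its "method" and its "body". servo_tool: Moves the arm, as the interface text tells. Its arguments: {"type":"object","properties":{"motion":{"type":"array","items":{"type":"array","items":{"type":"number"}}},"grip_force":{"type":"number"}},"required":["motion"]}

```bash
mkdir -p pics; ls; python3 - <<'E'
from rig import r
import cv2
print(r.sense())
for n in ("top","scene"):
    im=r.grab_frame(n); cv2.imwrite(f"pics/{n}0.png",im[:,:,::-1]); print(n,r.calibration(n))
E
```

```text
pics
{'clock': 0.0, 'qpos': array([ 1.17957476e+00,  3.53636623e-01,  1.63412607e+00,  3.13343937e-05,
        1.15520495e+00, -2.38474139e-03]), 'qvel': array([ 0.00159453,  0.00010701,  0.00096541, -0.00165035,  0.00219645,
       -0.00055183]), 'joint_efforts': array([-7.51951611e-04, -6.05238175e+01, -3.42074883e+01, -9.03895830e-05,
        9.32738709e-03, -3.56980280e-06]), 'eef_pos': array([236.74718451, 577.91486674, 230.57233272]), 'tcp_rot': array([-1.57076440e+00,  1.37491843e-03,  1.18194685e+00]), 'contact_force': array([-0.07255761,  0.09074088, -0.04908743]), 'wrist_torque': array([-0.02561521,  0.00202293,  0.03073221]), 'opening': 0.9979412230837968}
top {'fx': 597.2088263773637, 'fy': 597.2088263773637, 'cx': 321.86441722536864, 'cy': 243.71819410748014, 'R': array([[-0.01838224, -0.99982973, -0.00161334],
       [-0.98710289,  0.01840486, -0.15902564],
       [ 0.15902825, -0.00133071, -0.98727314]]), 't': array([  91.61515697,  581.80385248, 1279.17919881])}
scene {'fx': 571.5060774085598, 'fy': 571.5060774085598, 'cx': 323.4919935330208, 'cy': 242.32172379859688, 'R': array([[ 0.32309971,  0.94626862, -0.01350078],
       [ 0.79144521, -0.27800248, -0.54436119],
       [-0.51886517,  0.16519781, -0.83874228]]), 't': array([-254.55513327, -394.48688196, 1624.90387263])}
```

View pics/top0.png

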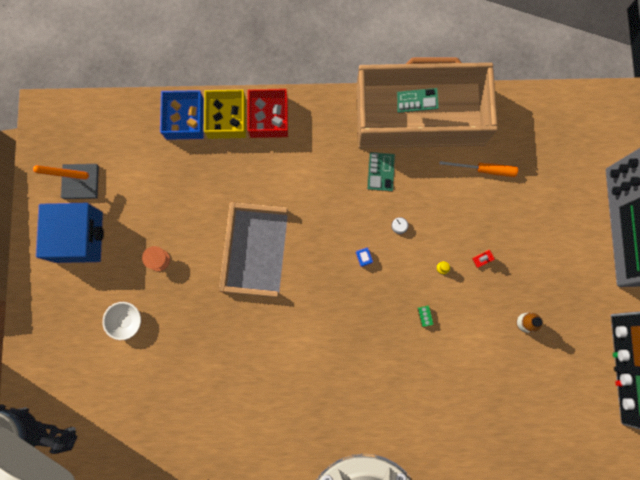

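View pics/scene0.png

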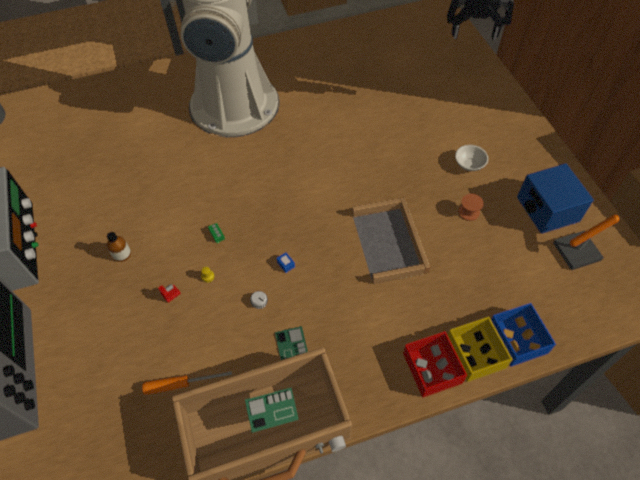

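The top view shows the tray with its liner near (258,250) and its open side facing right. The relay is at (364,257), the knob at (400,226), the terminal at (426,317), the cap at (444,268) and the clamp at (483,260). The scene view agrees. Next I'll turn these into positions.

```bash
cat > h.py <<'E'
import numpy as np, cv2
from rig import r
def ray(n,u,v,z):
    c=r.calibration(n); d=c["R"].T@[(u-c["cx"])/c["fx"],(v-c["cy"])/c["fy"],1]; o=-c["R"].T@c["t"]
    return (o+d*(z-o[2])/d[2])[:2]
RNG={"green":((40,80,30),(85,255,255)),"blue":((105,120,60),(125,255,255)),"yellow":((24,150,120),(34,255,255)),"red":((0,190,120),(6,255,255)),"silver":((0,0,150),(180,60,255)),"liner":((90,10,40),(150,90,150))}
def blobs(n,im,col,amin=20):
    hsv=cv2.cvtColor(im,cv2.COLOR_RGB2HSV); m=cv2.inRange(hsv,*[np.array(x) for x in RNG[col]])
    m=cv2.morphologyEx(m,cv2.MORPH_CLOSE,np.ones((5,5)))
    cs,_=cv2.findContours(m,cv2.RETR_EXTERNAL,cv2.CHAIN_APPROX_NONE)
    return [c for c in cs if cv2.contourArea(c)>amin]
E
python3 - <<'E'
from h import *
np.set_printoptions(precision=1,suppress=True)
H={"green":15,"blue":18,"yellow":25,"red":30,"silver":20,"liner":0}
for n in("top","scene"):
    im=cv2.imread(f"pics/{n}0.png")[:,:,::-1].copy()
    for col,z in H.items():
        for c in blobs(n,im,col):
            q=cv2.minAreaRect(c); p=ray(n,*q[0],z)
            if 250<p[0]<760 and -360<p[1]<330:
                B=[ray(n,*x,z) for x in cv2.boxPoints(q)]
                e=[B[1]-B[0],B[2]-B[1]]
                print(n,col,np.array(q[0]),p,"sides",[np.linalg.norm(x).round(1) for x in e],"ang",np.degrees(np.arctan2(e[0][1],e[0][0])).round())
# tray corners (wall inner bottoms / ends, viewed) on top picture
for u,v,z in[(287,206,30),(234,205,30),(222,291,30),(279,295,30),(400,226,20),(444,267,30),(483,259,35)]: print(u,v,ray("top",u,v,z))
im=cv2.imread("pics/top0.png")[190:340,210:510]; cv2.imwrite("pics/crop0.png",cv2.resize(im,(800,400),interpolation=cv2.INTER_CUBIC))
E
```

```text
top green [425.5 315.9] [ 421.2 -147.2] sides [np.float64(26.2), np.float64(44.9)] ang -77.0
top green [380.8 171.3] [756.1 -58.9] sides [np.float64(86.7), np.float64(57.0)] ang -6.0
top blue [364.  256.7] [556.6 -14. ] sides [np.float64(28.1), np.float64(35.9)] ang -72.0
top yellow [443.  267.5] [ 527.8 -189.7] sides [np.float64(26.9), np.float64(24.8)] ang -91.0
top red [483.1 258.2] [ 546.5 -279.5] sides [np.float64(44.9), np.float64(24.8)] ang -65.0
top silver [520.3 320.9] [ 406.2 -355.9] sides [np.float64(31.5), np.float64(14.3)] ang -8.0
top silver [424.9 315.5] [ 421.9 -145.2] sides [np.float64(7.0), np.float64(34.1)] ang -79.0
top silver [363.7 254.2] [561.8 -13.2] sides [np.float64(15.2), np.float64(29.8)] ang -74.0
top silver [399.5 224.5] [628.7 -96.7] sides [np.float64(34.2), np.float64(30.1)] ang -91.0
top silver [375.  181.5] [730.6 -44.3] sides [np.float64(18.4), np.float64(21.4)] ang -91.0
top liner [256.7 250.1] [578.8 230.7] sides [np.float64(173.9), np.float64(115.5)] ang -6.0
scene green [287.1 343.2] [754.1 -69.7] sides [np.float64(42.5), np.float64(62.0)] ang 8
[... 304 characters left out ...]
290.3] [ 554.7 -281. ] sides [np.float64(33.6), np.float64(45.7)] ang 111.0
scene silver [259.  297.5] [632.2 -97.3] sides [np.float64(27.7), np.float64(32.6)] ang 140.0
scene silver [285.  259.5] [557.1 -14.6] sides [np.float64(12.2), np.float64(16.4)] ang 122.0
scene silver [125.7 252. ] [ 414.2 -360. ] sides [np.float64(29.6), np.float64(20.1)] ang 134.0
scene liner [285. 260.] [546.3 -12.8] sides [np.float64(38.4), np.float64(42.6)] ang 164.0
scene liner [399.6 227.9] [551.  275.6] sides [np.float64(21.9), np.float64(18.4)] ang 96.0
287 206 [674.3 158.4]
234 205 [678.9 278.8]
222 291 [483.9 304.5]
279 295 [472.7 178. ]
400 226 [625.2 -97.7]
444 267 [ 528.3 -191. ]
483 259 [ 544.1 -277.8]
```

View pics/crop0.png

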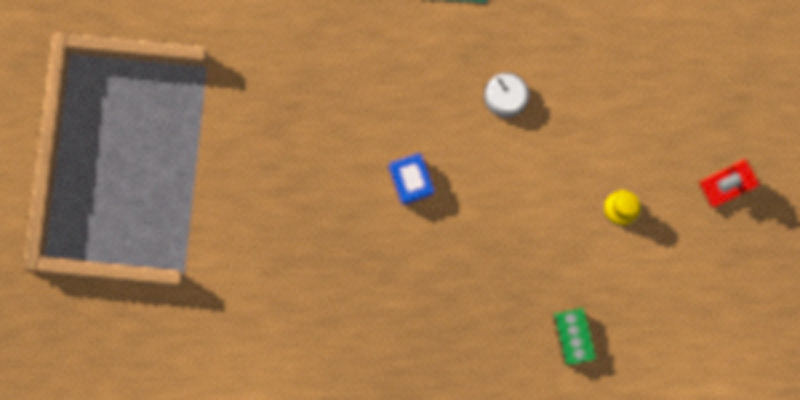

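Rough positions in world mm:

| Item | Position |
|---|---|
| Tray centre | (578,231), inward direction about (0.1,0.995) |
| Relay | (558,-14) |
| Knob | (628,-97) |
| Terminal | (423,-148) |

Measured sizes match the given ones. I'll push with a half-closed finger fork along tool z, starting with the relay.

Emit:
{"method": "servo_tool", "body": {"motion": [[-0.6,-0.469,0.15,-0.538,0,6.77,0],[-0.6,-0.469,0.15,-0.538,0,6.77,0],[-0.6,-0.469,0.15,-0.538,0,6.77,0],[-0.6,-0.469,0.15,-0.538,0,6.77,0],[-0.6,-0.469,0.15,-0.538,0,6.77,0],[-0.6,-0.469,0.15,-0.538,0,6.77,0],[-0.6,-0.469,0.15,-0.538,0,6.77,0],[-0.6,-0.469,0.15,-0.538,0,6.77,0],[-0.6,-0.469,0.15,-0.538,0,6.77,0],[-0.6,-0.469,0.15,-0.538,0,6.77,0],[-0.6,-0.469,0.15,-0.538,0,6.77,0],[-0.6,-0.469,0.15,-0.538,0,6.77,0]]}}

```text
clock: 1.6
eef_pos: [557.6, -62.1, 80.5]
tcp_rot: [-1.571, 0.0, -0.001]
contact_force: [-0.2, 0.4, 0.5]
opening: 0.199
```

```bash
python3 - <<'E'
from h import *
s=r.sense();print(s["eef_pos"],s["tcp_rot"])
im=r.grab_frame("wrist"); cv2.imwrite("pics/w1.png",im[:,:,::-1]); c=r.calibration("wrist"); print(c)
from scipy.spatial.transform import Rotation as Ro
T=np.eye(4);T[:3,:3]=Ro.from_euler("xyz",s["tcp_rot"]).as_matrix();T[:3,3]=s["eef_pos"]
M=T@c["mount"]
for col,z in (("blue",20),("silver",20),("green",16),("yellow",30)):
    for k in blobs("wrist",im,col,300):
        (u,v),sz,a=cv2.minAreaRect(k); d=M[:3,:3]@[(u-c["cx"])/c["fx"],(v-c["cy"])/c["fy"],1];o=M[:3,3]
        print(col,(round(u),round(v)),(o+d*(z-o[2])/d[2])[:2],sz,a)
E
```

```text
[557.62885797 -62.12598202  80.47834057] [-1.57088420e+00  2.98168096e-04 -1.10828860e-03]
{'fx': 342.87872893648114, 'fy': 342.87872893648114, 'cx': 323.1256147652798, 'cy': 238.17946550564804, 'mount': array([[ 9.99999998e-01, -7.39892417e-06,  5.48109364e-05,
        -3.84597155e-01],
       [-5.47014832e-05, -2.78679556e-01,  9.60384143e-01,
        -1.42629217e+02],
       [ 8.16887797e-06, -9.60384145e-01, -2.78679556e-01,
         7.19418848e+01],
       [ 0.00000000e+00,  0.00000000e+00,  0.00000000e+00,
         1.00000000e+00]])}
blue (325, 180) [558.59879963 -13.25263994] (48.066619873046875, 61.031951904296875) 71.56505584716797
silver (357, 301) [578.99764376 -92.05003897] (41.0997428894043, 12.16552448272705) 80.53767395019531
silver (289, 305) [535.03401479 -94.37388152] (13.67624282836914, 47.508060455322266) 7.275004863739014
silver (435, 302) [630.32836589 -92.51577964] (47.45053482055664, 55.35895919799805) 4.085616588592529
silver (594, 237) [724.43391103 -48.54095043] (38.04233932495117, 15.414926528930664) 8.130102157592773
silver (325, 181) [558.48173164 -14.06956689] (24.66576385498047, 35.10127639770508) 71.56504821777344
green (133, 354) [ 424.3387774  -134.23163645] (31.718769073486328, 74.48989868164062) 60.524105072021484
green (597, 243) [730.07396351 -53.37861781] (92.53367614746094, 87.60360717773438) 5.440331935882568
```

View pics/w1.png

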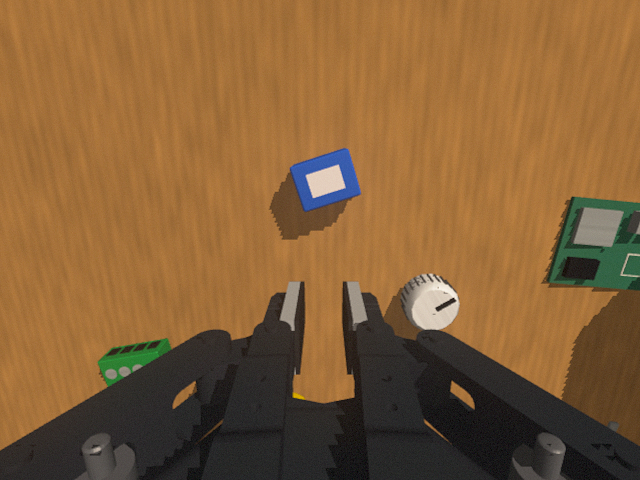

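The wrist view shows the relay dead ahead of the fork at (325,180), which is (558,-14) in the world. The knob is at (432,302), about (630,-95), and clear. Time to descend and push.

Emit:
{"method": "servo_tool", "body": {"motion": [[-0.6,0,0.04,0,0,0,0],[-0.6,0,0.074,0,0,0,0],[-0.6,0,0.074,0.01,0,0,0],[-0.6,0,0.074,0.025,0,0,0],[-0.6,0.001,0.074,0.04,0,0,0],[-0.6,0.002,0.074,0.06,0,0,0],[-0.6,0.003,0.074,0.08,0,0,0],[-0.6,0.004,0.074,0.1,0,0,0],[-0.6,0.005,0.074,0.12,0,0,0],[-0.6,0.005,0.074,0.14,0,0,0],[-0.6,0.006,0.074,0.155,0,0,0],[-0.6,0.006,0.074,0.165,0,0,0]]}}

```text
clock: 3.15
eef_pos: [562.9, 106.5, 7.2]
tcp_rot: [-1.571, 0.0, 0.001]
contact_force: [-0.6, -1.0, 0.2]
opening: 0.206
```

```bash
python3 - <<'E'
from h import *
im=r.grab_frame("wrist"); cv2.imwrite("pics/w2.png",im[:,:,::-1])
print(r.sense()["eef_pos"])
E
```

```text
[562.95542137 107.09601063   7.22037838]
```

View pics/w2.png

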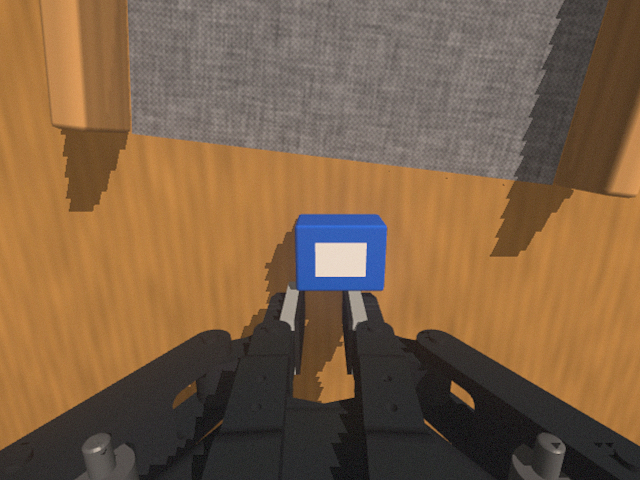

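The relay has squared up against the fork at (340,252), and the tray mouth is just ahead. I'll push it in, back off and lift.

Emit:
{"method": "servo_tool", "body": {"motion": [[-0.6,0,0,0.015,0,0,0],[-0.6,0,0,0.035,0,0,0],[-0.6,0.001,0,0.055,0,0,0],[-0.6,0.001,0,0.075,0,0,0],[-0.6,0.002,0,0.095,0,0,0],[-0.6,0.002,0,0.11,0,0,0],[-0.6,0.002,0,0.12,0,0,0],[-0.6,0.002,0,0.12,0,0,0],[-0.6,0.002,-0.01,0.08,0,0,0],[-0.6,0.002,-0.06,0.03,0,0,0],[-0.6,0.03,-0.08,-0.04,0,0,0],[-0.6,0.03,-0.08,-0.1,0,0,0]]}}

```text
clock: 4.7
eef_pos: [593.3, 21.4, 87.8]
tcp_rot: [-1.571, -0.004, 0.001]
contact_force: [0.1, -0.1, 0.0]
opening: 0.201
```

Emit:
{"method": "servo_tool", "body": {"motion": [[-0.6,0.036,0,-0.06,0,0,0],[-0.6,0.036,0,-0.12,0,0,0],[-0.6,0.036,0,-0.15,0,0,0],[-0.6,0.036,0,-0.15,0,0,0]]}}

```text
clock: 5.2
eef_pos: [626.8, -129.8, 85.6]
tcp_rot: [-1.571, 0.0, -0.004]
contact_force: [-0.5, 0.1, 0.5]
opening: 0.199
```

```bash
cat > w.py <<'E'
from h import *
from scipy.spatial.transform import Rotation as Ro
def wrist(name,cols):
    s=r.sense();im=r.grab_frame("wrist"); cv2.imwrite(f"pics/{name}.png",im[:,:,::-1]); c=r.calibration("wrist"); print(s["eef_pos"],s["tcp_rot"])
    T=np.eye(4);T[:3,:3]=Ro.from_euler("xyz",s["tcp_rot"]).as_matrix();T[:3,3]=s["eef_pos"]
    M=T@c["mount"]
    for col,z in cols:
        for k in blobs("wrist",im,col,300):
            (u,v),sz,a=cv2.minAreaRect(k); d=M[:3,:3]@[(u-c["cx"])/c["fx"],(v-c["cy"])/c["fy"],1];o=M[:3,3]
            print(col,(round(u),round(v)),(o+d*(z-o[2])/d[2])[:2].round(),np.round(sz),round(a))
E
python3 -c "
from w import *
wrist('w3',(('silver',20),('blue',20)))"
```

```text
[ 626.83931527 -129.7518543    85.6281894 ] [-1.57111073e+00  1.28159899e-04 -3.65454623e-03]
silver (357, 302) [ 649. -163.] [43. 13.] 81
silver (289, 305) [ 604. -165.] [14. 49.] 7
silver (330, 203) [631. -96.] [54. 52.] 90
silver (503, 117) [730. -47.] [41. 44.] 11
```

The knob is at (631,-96), lined up with the fork at x≈629. Now descend and push.

Emit:
{"method": "servo_tool", "body": {"motion": [[-0.6,0.001,0.04,0,0,0,0],[-0.6,0.001,0.079,0,0,0,0],[-0.6,0.001,0.079,0.008,0,0,0],[-0.6,0.001,0.079,0.018,0,0,0],[-0.6,0.001,0.079,0.03,0,0,0],[-0.6,0.001,0.079,0.045,0,0,0],[-0.6,0,0.079,0.063,0,0,0],[-0.6,-0.001,0.079,0.081,0,0,0],[-0.6,-0.002,0.079,0.1,0,0,0],[-0.6,-0.003,0.079,0.118,0,0,0],[-0.6,-0.004,0.079,0.13,0,0,0],[-0.6,-0.004,0.079,0.138,0,0,0]]}}

```text
clock: 6.75
eef_pos: [623.2, 12.2, 6.8]
tcp_rot: [-1.571, 0.0, 0.001]
contact_force: [-0.8, -0.7, 1.1]
opening: 0.195
```

```bash
python3 -c "
from w import *
wrist('w4',(('silver',20),('blue',20)))"
```

```text
[623.22448952  12.15985623   6.75118086] [-1.57089375e+00  9.58624471e-05  9.12016257e-04]
silver (289, 307) [609.  17.] [14. 43.] 7
silver (326, 263) [624.  36.] [ 80. 123.] 1
```

View pics/w4.png

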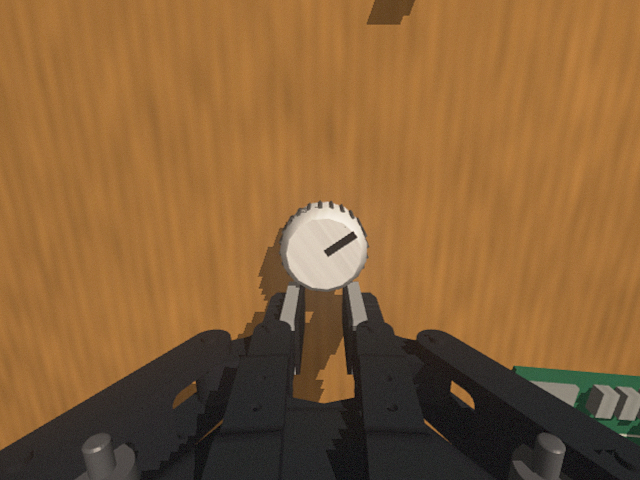

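The knob is centred in the fork at (324,247). From the earlier picture, the tray mouth corners come out at (483,181) and (664,160), so there is room. I'll push on to y≈198.

Emit:
{"method": "servo_tool", "body": {"motion": [[-0.6,0,0,0.015,0,0,0],[-0.6,-0.001,0,0.033,0,0,0],[-0.6,-0.002,0,0.052,0,0,0],[-0.6,-0.003,0,0.071,0,0,0],[-0.6,-0.004,0,0.09,0,0,0],[-0.6,-0.005,0,0.109,0,0,0],[-0.6,-0.006,0,0.128,0,0,0],[-0.6,-0.006,0,0.147,0,0,0],[-0.6,-0.006,0,0.164,0,0,0],[-0.6,-0.006,0,0.177,0,0,0],[-0.6,-0.006,0,0.186,0,0,0],[-0.6,-0.006,0,0.186,0,0,0]]}}

```text
clock: 8.3
eef_pos: [617.3, 197.9, 6.8]
tcp_rot: [-1.571, -0.0, 0.001]
contact_force: [-0.2, -0.0, 0.3]
opening: 0.203
```

Emit:
{"method": "servo_tool", "body": {"motion": [[-0.6,0,-0.01,-0.03,0,0,0],[-0.6,0,-0.05,-0.07,0,0,0],[-0.6,-0.04,-0.08,-0.12,0,0,0],[-0.6,-0.08,-0.08,-0.15,0,0,0],[-0.6,-0.08,-0.08,-0.15,0,0,0],[-0.6,-0.08,-0.08,-0.15,0,0,0]]}}

```text
clock: 9.05
eef_pos: [538.0, 47.0, 87.2]
tcp_rot: [-1.571, -0.001, -0.001]
contact_force: [0.7, 0.5, 0.0]
opening: 0.202
```

```bash
python3 -c "
from w import *
wrist('w5',(('silver',20),('blue',20)))"
```

```text
[538.02123082  46.96614215  87.22268842] [-1.57061548e+00 -1.46626215e-03 -7.17165369e-04]
silver (357, 304) [561.  12.] [46. 13.] 83
silver (289, 305) [515.  11.] [13. 47.] 7
```

View pics/w5.png

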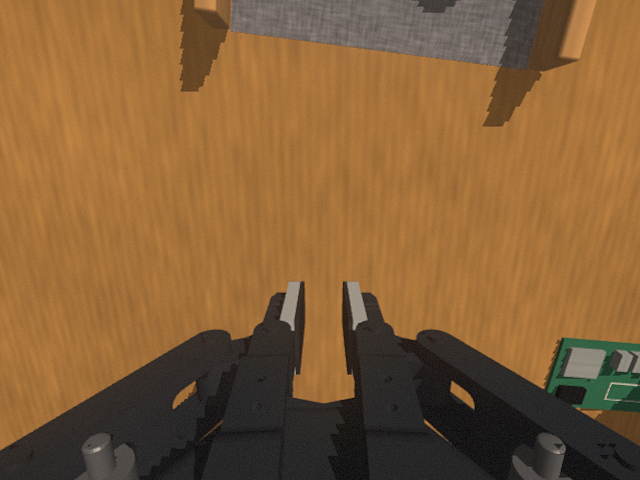

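The view shows only the mouth of the tray; the parts lie deeper, out of view. The mouth corners are at (232,30) and (530,68) px. Now the terminal: line up 45 mm behind it, yawed for a push towards (520,225).

Emit:
{"method": "servo_tool", "body": {"motion": [[-0.6,-0.126,0,-0.239,0,1.455,0],[-0.6,-0.126,0,-0.239,0,1.455,0],[-0.6,-0.126,0,-0.239,0,1.455,0],[-0.6,-0.126,0,-0.239,0,1.455,0],[-0.6,-0.126,0,-0.239,0,1.455,0],[-0.6,-0.126,0,-0.239,0,1.455,0],[-0.6,-0.126,0,-0.239,0,1.455,0]]}}

```text
clock: 9.98
eef_pos: [412.4, -191.3, 86.7]
tcp_rot: [-1.571, -0.0, -0.253]
contact_force: [-0.2, -0.1, 0.3]
opening: 0.204
```

```bash
python3 -c "
from w import *
wrist('w6',(('green',16),('yellow',30)))"
```

```text
[ 412.37056958 -191.26526644   86.65595914] [-1.57065549e+00 -2.70593496e-04 -2.53033475e-01]
green (323, 182) [ 423. -146.] [40. 72.] 64
yellow (508, 208) [ 525. -187.] [61. 39.] 22
```

View pics/w6.png

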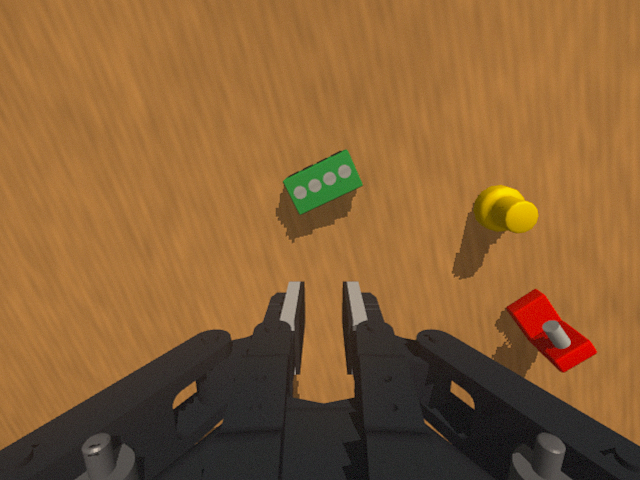

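The terminal is centred ahead of the fork at (323,182), with the cap and clamp off to the right and clear. Descend and push slowly at first.

Emit:
{"method": "servo_tool", "body": {"motion": [[-0.6,0,0.04,0,0,0,0],[-0.6,0,0.08,0,0,0,0],[-0.6,0,0.08,0.01,0,0,0],[-0.6,0,0.08,0.02,0,0,0],[-0.6,0,0.08,0.03,0,0,0],[-0.6,0,0.08,0.042,0,0,0],[-0.6,0,0.08,0.056,0,0,0],[-0.6,0,0.08,0.072,0,0,0],[-0.6,0,0.08,0.09,0,0,0],[-0.6,0,0.08,0.108,0,0,0],[-0.6,0,0.08,0.12,0,0,0],[-0.6,0,0.08,0.128,0,0,0]]}}

```text
clock: 11.52
eef_pos: [443.6, -67.0, 6.8]
tcp_rot: [-1.571, 0.0, -0.253]
contact_force: [1.1, -0.8, -0.3]
opening: 0.198
```

```bash
python3 -c "
from w import *
wrist('w7',(('green',16),))"
```

```text
[443.61536965 -66.97923257   6.75775902] [-1.57083548e+00  8.04877159e-05 -2.52867714e-01]
green (341, 255) [457. -44.] [ 64. 108.] 90
```

View pics/w7.png

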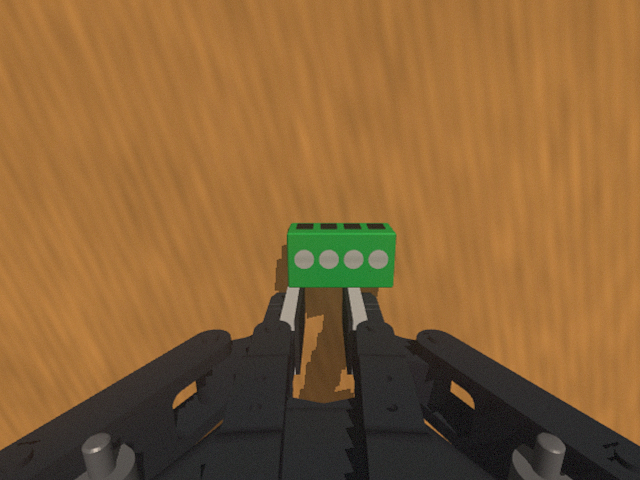

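The terminal is square on the fork at (341,258), about 7 mm right of centre. I'll go on with a slight left drift.

Emit:
{"method": "servo_tool", "body": {"motion": [[-0.6,0,0,0.012,0,0,0],[-0.6,0,0,0.028,0,0,0],[-0.6,-0.001,0,0.046,0,0,0],[-0.6,-0.001,0,0.064,0,0,0],[-0.6,-0.002,0,0.082,0,0,0],[-0.6,-0.002,0,0.1,0,0,0],[-0.6,-0.003,0,0.118,0,0,0],[-0.6,-0.003,0,0.136,0,0,0],[-0.6,-0.004,0,0.154,0,0,0],[-0.6,-0.004,0,0.172,0,0,0],[-0.6,-0.005,0,0.186,0,0,0],[-0.6,-0.005,0,0.195,0,0,0]]}}

```text
clock: 13.08
eef_pos: [487.6, 123.1, 6.7]
tcp_rot: [-1.571, 0.0, -0.253]
contact_force: [-0.1, -0.9, 0.8]
opening: 0.2
```

```bash
python3 -c "
from w import *
wrist('w8',(('green',16),('blue',20),('silver',20)))"
```

```text
[487.6453613  123.10492135   6.73127185] [-1.57089465e+00  6.71957516e-05 -2.52921152e-01]
green (341, 259) [500. 145.] [ 72. 108.] 90
silver (358, 307) [502. 124.] [39. 14.] 83
silver (289, 308) [474. 131.] [14. 42.] 7
```

View pics/w8.png

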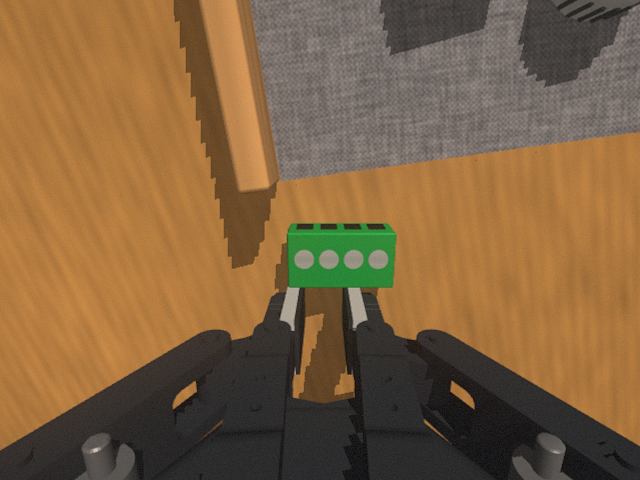

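The inner corner of the left wall end is at (278,180), about 20 mm left of the tool axis. The left finger reaches about 23 mm, so it would clip the wall. I'll drift right 16 mm while pushing.

Emit:
{"method": "servo_tool", "body": {"motion": [[-0.6,0.004,-0.001,0.009,0,0,0],[-0.6,0.008,-0.002,0.018,0,0,0],[-0.6,0.012,-0.002,0.027,0,0,0],[-0.6,0.016,-0.002,0.036,0,0,0],[-0.6,0.017,-0.002,0.046,0,0,0],[-0.6,0.017,-0.002,0.056,0,0,0],[-0.6,0.017,-0.002,0.066,0,0,0],[-0.6,0.017,-0.002,0.073,0,0,0],[-0.6,0.017,-0.002,0.077,0,0,0],[-0.6,0.017,-0.002,0.077,0,0,0]]}}

```text
clock: 14.38
eef_pos: [523.4, 192.7, 8.8]
tcp_rot: [-1.571, -0.0, -0.253]
contact_force: [-0.6, 0.1, -0.3]
opening: 0.201
```

```bash
python3 -c "
from w import *
wrist('w9',(('green',16),('blue',20),('silver',20)))"
```

```text
[523.35159814 192.73211988   8.75996699] [-1.57074343e+00 -7.33803785e-05 -2.53222079e-01]
green (338, 252) [535. 217.] [ 64. 107.] 90
blue (409, 140) [571. 254.] [ 78. 109.] 75
silver (357, 306) [538. 193.] [43. 14.] 83
silver (289, 307) [510. 200.] [15. 46.] 8
silver (470, 287) [585. 190.] [42. 94.] 83
silver (422, 250) [568. 211.] [45. 77.] 13
silver (445, 191) [581. 232.] [22. 45.] 41
silver (274, 195) [517. 247.] [ 87. 103.] 78
silver (411, 141) [572. 254.] [40. 59.] 75
silver (532, 190) [613. 224.] [154. 137.] 86
```

View pics/w9.png

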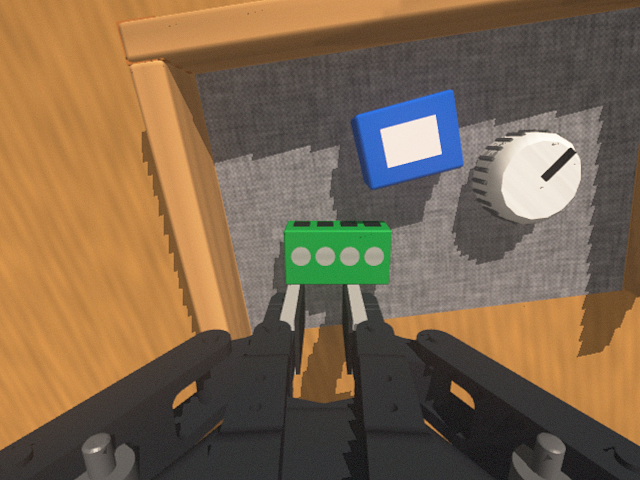

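All three parts are in the tray: the terminal at (338,252), the relay at (409,140) and the knob at (530,178). The terminal is about 40 mm inside the mouth. Back straight out, then lift.

Emit:
{"method": "servo_tool", "body": {"motion": [[-0.6,0,0,-0.015,0,0,0],[-0.6,0,0,-0.045,0,0,0],[-0.6,0,-0.03,-0.085,0,0,0],[-0.6,0,-0.09,-0.12,0,0,0],[-0.6,0,-0.15,-0.14,0,0,0],[-0.6,0,-0.2,-0.2,0,0,0],[-0.6,0,-0.2,-0.2,0,0,0],[-0.6,0,-0.2,-0.2,0,0,0],[-0.6,0,-0.2,-0.2,0,0,0]]}}

```text
clock: 15.55
eef_pos: [472.4, -0.7, 207.3]
tcp_rot: [-1.571, 0.002, -0.254]
contact_force: [0.1, 1.2, 0.2]
opening: 0.2
```

```bash
python3 - <<'E'
from h import *
s=r.sense();print(s["eef_pos"],s["contact_force"],s["clock"])
im=r.grab_frame("top"); cv2.imwrite("pics/top1.png",im[:,:,::-1])
o=np.array([580.5,230]);ix=np.array([.116,.993]);iy=np.array([-.993,.116])
old=cv2.imread("pics/top0.png")[:,:,::-1].copy()
for col,z in(("green",15),("blue",18),("silver",20),("yellow",25),("red",30)):
  for nm,I in(("old",old),("new",im)):
    for c in blobs("top",I,col):
        p=ray("top",*cv2.minAreaRect(c)[0],z)
        if 250<p[0]<780 and -380<p[1]<330: print(nm,col,p.round(),"tray",((p-o)@ix).round(),((p-o)@iy).round())
E
```

```text
[472.43715671  -0.71038321 207.32528098] [0.07363182 1.17452945 0.17523756] 15.55
old green [ 421. -147.] tray -393.0 114.0
old green [756. -59.] tray -267.0 -208.0
new green [533. 216.] tray -20.0 46.0
new green [756. -59.] tray -266.0 -208.0
old blue [557. -14.] tray -245.0 -5.0
new blue [570. 254.] tray 23.0 13.0
old silver [ 406. -356.] tray -602.0 105.0
old silver [ 422. -145.] tray -391.0 114.0
old silver [562. -13.] tray -244.0 -10.0
old silver [629. -97.] tray -319.0 -86.0
old silver [731. -44.] tray -255.0 -181.0
old silver [771. -43.] tray -249.0 -221.0
new silver [ 406. -356.] tray -602.0 105.0
new silver [570. 255.] tray 23.0 14.0
new silver [338. -62.] tray -318.0 207.0
new silver [616. 229.] tray 3.0 -36.0
new silver [732. -44.] tray -255.0 -182.0
old yellow [ 528. -190.] tray -423.0 4.0
new yellow [ 528. -190.] tray -423.0 4.0
old red [ 547. -279.] tray -510.0 -25.0
new red [ 546. -280.] tray -510.0 -25.0
```

View pics/top1.png

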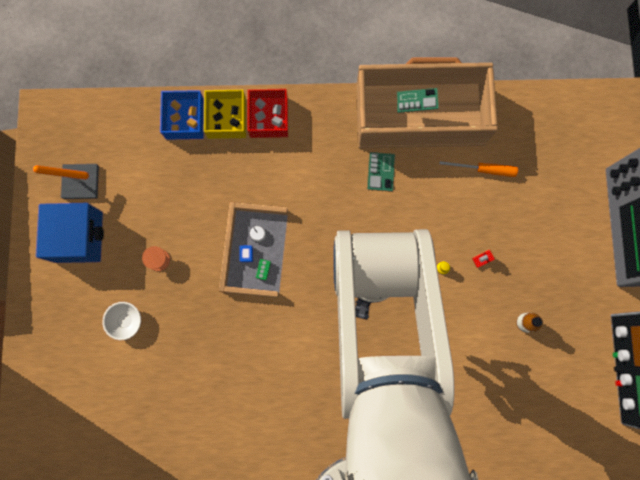

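The top view shows all three parts inside the tray: knob (257,234), relay (246,254), terminal (263,269). The bystanders are where they were, and the arm is clear. Handing in.

```bash
python3 -c "
from rig import r
print(r.sign_off())"
```

```text
the job is handed in; nothing more can be done
None
```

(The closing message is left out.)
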